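# Load the bench wire dispenser from a spool cassette

### The arm

A 6-joint arm with a two-finger parallel gripper is mounted at the origin on the work surface. World frame = base frame: x ahead of the robot, y to its left, z up, the work surface at z = 0. Lengths are in mm, angles in rad, forces in N, time in s.
With the tool pointing down it reaches from about 350 to 975 mm from the base axis. Payload 7.1 kg.
Tool frame: the origin (TCP) lies at the very end of the fingers, on their centre line; the grasp point (between the pads) lies 19 mm behind it; z points along the fingers, y is the line along which they close (so a half turn about z gives the same grasp; the last joint's range is limited). The gripper opens to 88 mm and grips with 3 to 60 N. Pads are 20 mm wide; open, the fingers measure 115 mm over their backs; the gripper's body (75 mm by 178 mm) begins 61 mm behind the grasp point.
Start: joints at [1.084, 0.423, 1.63, -0, 1.089, -0.019], TCP at [281.795, 557.85, 222.675] pointing down, gripper open.
Joint ranges: [-3, 3], [-0.9, 2.11], [0.09, 2.58], [-1.31, 4.45], [0.11, 2.69], [-2.54, 2.54]. Speed limits (rad/s): [2.39, 2.39, 3.01, 3.14, 3.14, 3.14].

### API

Orientations are given as a rotation vector (axis times angle).
In Python, from workcell import get_obs, get_image, job, models gives the robot as it stands.
- The arm moves only by the tool jog_arm, never from a script. Its argument "increments" is one flat list of numbers, 7 for each row, row after row: the turn, a rotation vector about the tool's x, y, z in degrees, then the shift along the tool's x, y, z in mm, then the opening in per cent of the stroke, from 0 (shut) to 100 (fully open). A call has 1 to 12 rows; each row shifts and turns the commanded pose from where the row before left it, along the tool's axes as they then stand; what a row does not reach is not made up. A row lasts 1/8 s, in which the tool goes at most 62.5 mm and 10.7 degrees, less where a joint would pass 70% of its speed; a pose out of reach is approached as far as the arm can. A call is refused whole if a number of a shift passes 62.5 or a number of a turn 10.7, either way. A call with a gripper value outside its range is refused whole. The fingers move at their own pace and stop on an object; the grip force is fixed at half the most. Time passes only in rows, so rows that do not move let the fingers close. It gives the time, the measured TCP pose, the force, the opening and the grip force at its end, in the units of the state.
- get_obs(): the state, without advancing time (a new reading comes with each control period).
- get_image(name): name is "scene" or "side" or "wrist"; returns a dict with "pixels" (480x640x3 uint8, blue, green, red), "depth" (480x640 float32, mm along the optical axis (not along the pixel's ray), 0 where there is no reading), "fx", "fy", "cx", "cy" (pixels), "k1" (the pictures are not rectified: a ray, as slopes to the right and down, at radius r is drawn at 1 + k1 r^2 times it, then the intrinsics apply), "cam_to_world" (4x4, takes a point from camera to world coordinates); the wrist camera has in their place "tool_from_camera" (4x4, takes a point from camera to tool coordinates, whose origin is the TCP and whose axes are the flange's). Camera axes: x right, y up, looking along -z (the intrinsics and any distortion apply to the point x, -y, -z); pixel columns grow to the right and rows downward; lengths in mm; the calibration is good to about 2 mm. A picture is of the moment at which its call begins: read the wrist's pose just before it.
- job.close_job(): hands the job in; it is judged then, once.
Trained networks look in the newest picture that a camera, given by its name, has taken for a name from the list of things; names that differ only in an ending like _2 or _b are one class to them, and where a whole thing is asked for, a point or a joint stands for the part that bears it (a point fixed in the world has none). Each returns a list of dicts, best first, with "p" (0 to 1); they miss things now and then, are a little off and sometimes report something else, mostly with a low value. They report only what shows in the picture. A call takes as long as a camera call.
- models.look_for(target, camera): "centre" ([x, y, z] in mm, in world coordinates, good to about 4 mm: the middle of the surface that is visible of it).
- models.regions_of(target, camera): "region" (480x640 bool, what is visible of it).
The state is a dict: "t": time; "qpos": joint angles; "qvel": joint speeds; "joint_torque": joint torques, N m; "ee_pos": TCP position; "orientation": TCP orientation; "ft_force": force on the tool from outside, world axes, zero at the start; "moment": the same for the moment, N m; "width": finger opening in mm; "grasp_force": force on a finger pad.
Only numpy, scipy, OpenCV 4.12 (cv2) and the standard library are available. Lean on these libraries where they do the work, as an engineer would, in place of code of your own. Each camera call takes 0.05 s, during which the arm holds its last target. There are 200 camera calls.

### The job

Load the wire dispenser: draw the end panel up out of the spool cassette and stand it aside (the panel rack has free slots), push the spindle through the bores of all the spools standing in the cassette, lift them out together as one stack and lay the spindle in the dispenser's two V rests, with the spools hanging between the rests and the handle outside. Then slide the end panel back down into the cassette's grooves until it is fully home, let go, and leave the other things on the bench where they are.

Things in the scene. Friction and masses are not known exactly. Their poses are not given: they have to be found in the camera images.
- cassette: spool cassette, fixed: grey open-topped box 219 x 92 x 66 mm (x, y, z); origin under its centre. The end panel closes its -x end (68 mm opening when it is out); the other walls do not open. Four bays 36 mm long, centred at x = -71.5, -35.5, 0.5, 36.5 mm, parted by 18 mm high ribs. Past the last bay 50 mm of the box is left empty for the spindle's tip
- panel_home (a point): where the panel's origin lies when it is fully home: on the cassette, 99.5 mm along its -x, 91 mm above the bench; axes as the cassette. The two upright grooves here are 8 mm wide (x), flared at the top, which is 75 mm above the bench; the panel has 2.5 mm of play sideways
- panel: the cassette's end panel, loose, 60 g; origin at the centre of its black finger rail, which is 10 mm thick (x), 60 mm long (y), 14 mm high, on the top edge of an aluminium sheet 4 mm thick (x), 81 mm wide (y), that reaches 85 mm below the origin
- rack_slot (a point): floor of the first slot of the fixed plywood panel rack, middle of its length, 8 mm above the bench. Slots are 9 mm wide (x), 45 mm deep, 100 mm long (y), 15 mm apart towards +x; this and the next three are free, two more hold spare panels. A panel stood here has its rail's centre 93 mm above the bench and may lean up to 0.12 rad
- spindle: spindle, loose, 90 g, lying on the bench at the right: steel rod 14 mm thick running along +x from the origin (on its axis, at the handle's face) for 198 mm, then a 14 mm tapered nose. Square wooden handle from x = -60 to 0 mm, 18 x 18 mm, centred on the rod. Lying on the bench, the rod's axis is 9 mm up at the handle and 7 mm up at the tip
- spindle_grip (a point): centre of the spindle's handle, the place to hold it across its 18 mm width: on the rod's axis, 30 mm behind the handle's face; axes as the spindle
- spindle_mid (a point): point on the rod's axis 96 mm from the handle's face, which belongs over the middle of the dispenser
- dispenser_seat (a point): where spindle_mid lies when the spindle is seated: midway between the rests, 64.5 mm above the bench; x along the seated rod. Fixed grey base plate 200 x 90 mm, two posts 8 mm thick at x = +-84 mm, each with an open 90 degree V 40 mm wide, tops 75 mm high; the rod centres itself in them. Handle outside, at either end; its face then clears the rest by 8 mm
- crimper: bystander: crimping pliers lying on the bench, 160 mm long, red grips
- tape: bystander: roll of paper tape lying flat, 96 mm across, 24 mm high
- driver: bystander: screwdriver lying on the bench
- connector: bystander: black connector housing, 62 x 30 x 22 mm
- spool1: wire spool 1, standing on edge in bay 1 of the cassette (bay 1 is next to the panel; absent in some runs), about 45 g: white flanges 64 mm across, 30 mm wide, black winding, 24 mm bore right through along x; origin at its centre, 38 mm above the bench, with 2 mm of play each way
- spool2: wire spool 2, standing on edge in bay 2 of the cassette (bay 1 is next to the panel; absent in some runs), about 45 g: white flanges 64 mm across, 30 mm wide, black winding, 24 mm bore right through along x; origin at its centre, 38 mm above the bench, with 2 mm of play each way
- spool3: wire spool 3, standing on edge in bay 3 of the cassette (bay 1 is next to the panel; absent in some runs), about 45 g: white flanges 64 mm across, 30 mm wide, black winding, 24 mm bore right through along x; origin at its centre, 38 mm above the bench, with 2 mm of play each way
- spool4: wire spool 4, standing on edge in bay 4 of the cassette (bay 1 is next to the panel; absent in some runs), about 45 g: white flanges 64 mm across, 30 mm wide, black winding, 24 mm bore right through along x; origin at its centre, 38 mm above the bench, with 2 mm of play each way

How it is judged (in metres and radians):
On the way, in this order (a step that is already met when the one before it is completed fails the run):
1. the end panel has been drawn up out of its grooves and taken clear of the cassette (distance between panel and panel_home above 0.08 m), for 0.2 s.
2. every spool is threaded on the spindle and all of them are in the air together, clear above the cassette (y of spool1 in the frame of spindle between -0.009 and 0.009 m and z of spool1 in the frame of spindle between -0.009 and 0.009 m and x of spool1 in the frame of spindle between 0.02 and 0.172 m and y of spool2 in the frame of spindle between -0.009 and 0.009 m and z of spool2 in the frame of spindle between -0.009 and 0.009 m and x of spool2 in the frame of spindle between 0.02 and 0.172 m and y of spool3 in the frame of spindle between -0.009 and 0.009 m and z of spool3 in the frame of spindle between -0.009 and 0.009 m and x of spool3 in the frame of spindle between 0.02 and 0.172 m and y of spool4 in the frame of spindle between -0.009 and 0.009 m and z of spool4 in the frame of spindle between -0.009 and 0.009 m and x of spool4 in the frame of spindle between 0.02 and 0.172 m and height (world z) of each of spool1, spool2, spool3, spool4 above 0.095 m), for 0.2 s.
3. the spindle lies in both V rests of the dispenser with every spool still on it (x of spindle_mid in the frame of dispenser_seat between -0.011 and 0.011 m and y of spindle_mid in the frame of dispenser_seat between -0.004 and 0.004 m and z of spindle_mid in the frame of dispenser_seat between -0.004 and 0.004 m and angle between the x axis of spindle and the x axis of dispenser_seat, either way round below 0.04 rad and y of spool1 in the frame of spindle between -0.009 and 0.009 m and z of spool1 in the frame of spindle between -0.009 and 0.009 m and x of spool1 in the frame of spindle between 0.02 and 0.172 m and y of spool2 in the frame of spindle between -0.009 and 0.009 m and z of spool2 in the frame of spindle between -0.009 and 0.009 m and x of spool2 in the frame of spindle between 0.02 and 0.172 m and y of spool3 in the frame of spindle between -0.009 and 0.009 m and z of spool3 in the frame of spindle between -0.009 and 0.009 m and x of spool3 in the frame of spindle between 0.02 and 0.172 m and y of spool4 in the frame of spindle between -0.009 and 0.009 m and z of spool4 in the frame of spindle between -0.009 and 0.009 m and x of spool4 in the frame of spindle between 0.02 and 0.172 m), for 0.2 s.
At the end, for the whole second after the job is handed in: The spindle lies in both V rests: its middle within 4 mm across and in height and 11 mm along of dispenser_seat, parallel within 0.04 rad; every spool present is on it; the panel is home in the cassette within 6 mm sideways, 3 mm in height, 0.1 rad upright; all at rest (all of step 3 and horizontal distance between panel and panel_home below 0.006 m and z of panel in the frame of panel_home below 0.003 m and angle between panel's own z axis and vertical below 0.1 rad and linear speed of each of spool1, spool2, spool3, spool4, spindle, panel below 0.03 m/s); the robot touches nothing.
It fails at once if the crimping pliers disturbed (moved more than 5 cm) (distance of crimper from where it was at the start of the episode above 0.05 m).
It fails at once if the roll of tape disturbed (moved more than 5 cm) (distance of tape from where it was at the start of the episode above 0.05 m).
It fails at once if the screwdriver disturbed (moved more than 5 cm) (distance of driver from where it was at the start of the episode above 0.05 m).
It fails at once if the connector housing disturbed (moved more than 5 cm) (distance of connector from where it was at the start of the episode above 0.05 m).
Of spool1, spool2, spool3, spool4 only 2 to 4 are there at a start; the rules pass over those that are not, and their reading is None.
At some moment in a run one of spindle may be knocked a few centimetres aside while the robot is not near it.
It also fails if it takes over 176 s, if anything falls off the work surface, if the arm or the gripper's body presses on something with over 40 N, if the wrist force passes 120 N, or if a joint passes its speed limit or range.

## Working session

There is one attempt and no reset: what is moved stays moved. The work goes in short steps, Python scripts to look and compute and a tool call to move; the robot and the scene stay as the last step left them, time stands still between calls to the robot, and variables do not carry over. Pictures are saved under pics/ and viewed, at most 14 in all, crops included, and the job is handed in when it is done.

Besides the shell and the picture viewer there is one more tool, called after "Emit:" as name(argument=value, ...) on one line, values as JSON. jog_arm: Moves the arm, as the interface text tells. Its arguments: {"type":"object","properties":{"increments":{"type":"array"}},"required":["increments"]}

```bash
mkdir -p pics; ls; cat > h.py <<'E'
import numpy as np, cv2
from scipy.spatial.transform import Rotation as R
from workcell import get_obs, get_image, job, models
def cloud(im, o=None):
    d=im["depth"]; v,u=np.mgrid[0:480,0:640]
    K=np.array([[im["fx"],0,im["cx"]],[0,im["fy"],im["cy"]],[0,0,1]])
    x=(u-im["cx"])/im["fx"]; y=(v-im["cy"])/im["fy"]; a,b=x.copy(),y.copy()
    for _ in range(8):
        s=1+im["k1"]*(a*a+b*b); a,b=x/s,y/s
    P=np.stack([a*d,-b*d,-d,np.ones_like(d)],-1)
    if "cam_to_world" in im: T=np.array(im["cam_to_world"])
    else:
        T=np.eye(4); T[:3,:3]=R.from_rotvec(o["orientation"]).as_matrix(); T[:3,3]=o["ee_pos"]; T=T@np.array(im["tool_from_camera"])
    W=(P@T.T)[...,:3]; W[d<=0]=np.nan
    return W
E
python3 - <<'E'
from h import *
o=get_obs(); print({k:np.round(v,3) for k,v in o.items()})
print(R.from_rotvec(o["orientation"]).as_matrix().round(3))
for n in ["scene","side"]:
    im=get_image(n); cv2.imwrite(f"pics/{n}0.png",im["pixels"]); np.save(f"{n}0.npy",cloud(im))
    print(n,np.round(np.array(im["cam_to_world"]),2).tolist())
    for t in ["cassette","panel","rack_slot","spindle","dispenser_seat","spool1","crimper","tape","driver","connector"]:
        try: print(t,[(np.round(r["centre"]).tolist(),round(r["p"],2)) for r in models.look_for(t,n)][:6])
        except Exception as e: print(t,e)
E
```

```text
pics
{'t': np.float64(0.0), 'qpos': array([ 1.084,  0.424,  1.631, -0.   ,  1.089, -0.019]), 'qvel': array([ 0.001, -0.002, -0.   , -0.   , -0.   ,  0.   ]), 'joint_torque': array([ 0.0000e+00, -5.4462e+01, -2.7367e+01,  6.4000e-02,  2.3000e-02,
       -0.0000e+00]), 'ee_pos': array([281.53 , 557.388, 221.889]), 'orientation': array([-7.280e-01, -3.056e+00,  2.000e-03]), 'ft_force': array([0.378, 0.24 , 0.532]), 'moment': array([0.013, 0.007, 0.051]), 'grasp_force': np.float64(0.0), 'width': np.float64(87.887)}
[[-0.893  0.451 -0.001]
 [ 0.451  0.893 -0.001]
 [ 0.    -0.002 -1.   ]]
scene [[-0.56, -0.59, 0.58, 1114.14], [0.83, -0.39, 0.4, 419.66], [-0.01, 0.71, 0.71, 832.42], [0.0, 0.0, 0.0, 1.0]]
cassette [([486.0, 89.0, 44.0], 0.59), ([514.0, -148.0, 14.0], 0.18)]
panel [([430.0, -36.0, 71.0], 0.79)]
rack_slot [([480.0, 377.0, 40.0], 0.73), ([600.0, 113.0, 9.0], 0.52)]
spindle [([578.0, -327.0, 12.0], 0.86)]
dispenser_seat [([372.0, 282.0, 24.0], 0.71), ([596.0, 112.0, 8.0], 0.7), ([452.0, 27.0, 62.0], 0.24)]
spool1 [([452.0, 106.0, 59.0], 0.9), ([456.0, 62.0, 67.0], 0.78), ([474.0
[... 347 characters left out ...]
0.81, 697.24], [-0.02, 0.81, 0.58, 588.78], [0.0, 0.0, 0.0, 1.0]]
cassette [([457.0, 170.0, 43.0], 0.92)]
panel [([438.0, -34.0, 66.0], 0.95), ([571.0, -326.0, 13.0], 0.58)]
rack_slot [([462.0, 405.0, 54.0], 0.62), ([439.0, 26.0, 58.0], 0.3)]
spindle [([570.0, -326.0, 14.0], 0.7)]
dispenser_seat [([588.0, 118.0, 10.0], 0.88)]
spool1 [([450.0, 116.0, 54.0], 0.85), ([442.0, 54.0, 66.0], 0.7), ([438.0, 24.0, 61.0], 0.56)]
crimper [([526.0, -148.0, 9.0], 0.65), ([688.0, -150.0, 15.0], 0.28)]
tape [([687.0, -146.0, 14.0], 0.66)]
driver [([565.0, -320.0, 13.0], 0.74), ([622.0, 317.0, 19.0], 0.67), ([454.0, 168.0, 46.0], 0.22)]
connector [([364.0, 288.0, 25.0], 0.89), ([572.0, -324.0, 14.0], 0.51)]
```

View pics/scene0.png

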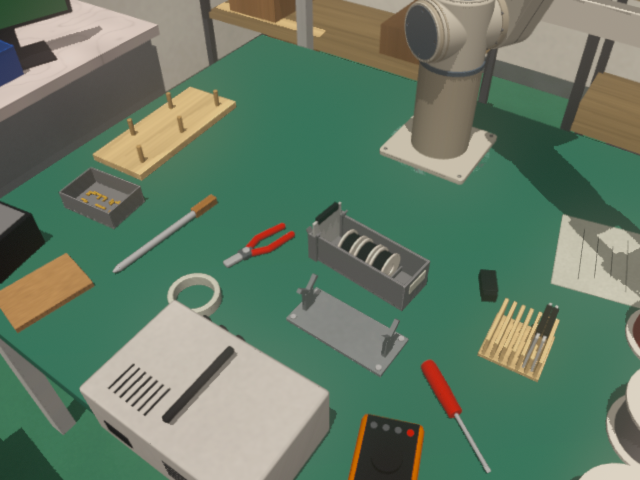

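View pics/side0.png

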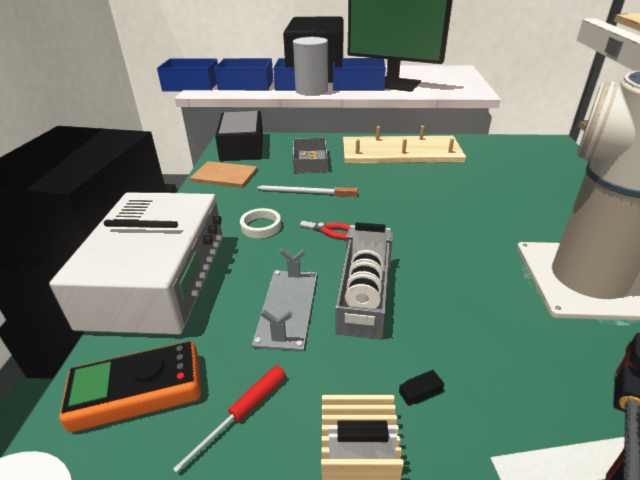

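The panel closes the −y end of the cassette. The rack is at +y with its spares at the far side, and the spindle lies at y≈-327 with its handle toward the robot. Next I'll take a top view with the wrist camera.

Emit:
jog_arm(increments=[0, 0, 0, -44, -33, -22, 100, 0, 0, 0, -44, -33, -22, 100, 0, 0, 0, -44, -33, -22, 100, 0, 0, 0, -44, -33, -22, 100, 0, 0, 0, -44, -33, -22, 100, 0, 0, 0, -44, -33, -22, 100, 0, 0, 0, -44, -33, -22, 100, 0, 0, 0, -44, -33, -22, 100, 0, 0, 0, -44, -33, -22, 100, 0, 0, -9, 0, 0, 0, 100, 0, 0, -9, 0, 0, 0, 100, 0, 0, -9, 0, 0, 0, 100])

```text
t: 2.6
ee_pos: [501.3, 113.8, 420.8]
orientation: [-0.012, 3.141, 0.0]
ft_force: [-0.6, -0.1, -0.4]
width: 87.8
grasp_force: 0.0
```

```bash
python3 - <<'E'
from h import *
o=get_obs(); print(o["t"],o["ee_pos"],o["qpos"].round(2)); 
im=get_image("wrist"); cv2.imwrite("pics/w1.png",im["pixels"]); W=cloud(im,o); np.save("w1.npy",W)
print(np.array(im["tool_from_camera"]).round(3).tolist(), im["fx"])
for t in ["cassette","panel","rack_slot","dispenser_seat","spool1"]:
    print(t,[(np.round(r["centre"]).tolist(),round(r["p"],2)) for r in models.look_for(t,"wrist")][:6])
E
```

```text
2.6 [501.31474327 113.84916108 420.75383748] [ 0.2   0.08  1.63  0.    1.43 -1.38]
[[0.0, 0.952, 0.305, 85.163], [1.0, -0.0, 0.0, -0.586], [0.001, 0.305, -0.952, -163.187], [0.0, 0.0, 0.0, 1.0]] 361.51510134348985
cassette [([454.0, 87.0, 4.0], 0.59), ([436.0, -30.0, 68.0], 0.44)]
panel [([435.0, -33.0, 68.0], 0.6), ([581.0, 105.0, 5.0], 0.57)]
rack_slot [([462.0, 370.0, 54.0], 0.95), ([555.0, -321.0, 15.0], 0.53)]
dispenser_seat [([580.0, 106.0, 2.0], 0.72)]
spool1 [([445.0, 31.0, 61.0], 0.78), ([444.0, 73.0, 65.0], 0.56), ([447.0, 96.0, 61.0], 0.56), ([586.0, 107.0, 3.0], 0.3)]
```

View pics/w1.png

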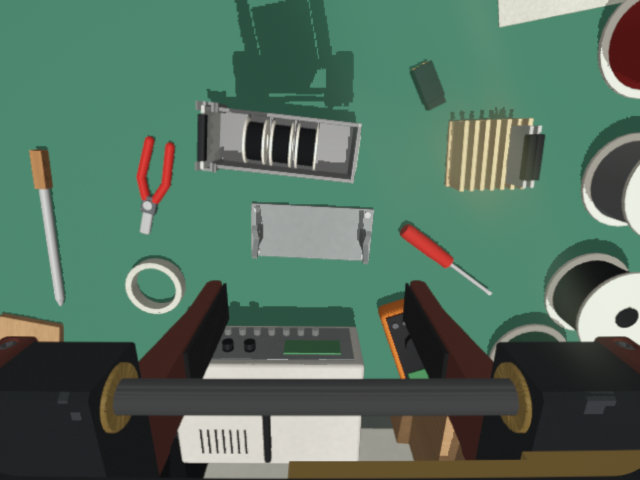

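The wrist picture shows the cassette at px (200–360, 100–180), with the panel rail at (205, 137) and three spools at x≈257, 281 and 307, so bay 1 is empty. It also shows the dispenser at (250–373, 203–262), the rack at (447–540, 118–190) and the spindle at (40–60, 150–300). Next I'll fit rectangles to the depth.

```bash
python3 - <<'E'
from h import *
W=np.load("w1.npy"); v,u=np.mgrid[0:480,0:640]
def fit(name,u0,u1,v0,v1,z0,z1,W=W):
    m=(u>=u0)&(u<=u1)&(v>=v0)&(v<=v1)&(W[...,2]>z0)&(W[...,2]<z1)
    n,l,st,_=cv2.connectedComponentsWithStats(m.astype(np.uint8)); 
    P=W[m]; c,s,a=cv2.minAreaRect(P[:,:2].astype(np.float32))
    print(name,m.sum(),"c",np.round(c,1),"size",np.round(s,1),"ang",round(a,2),"z",np.round(np.nanpercentile(P[:,2],[5,50,95]),1), "mean",P.mean(0).round(1)); return P
print("table z",np.nanmedian(W[60:90,60:180,2]),np.nanmedian(W[200:240,390:400,2]))
fit("rail",195,225,95,175,82,105)
fit("cassrim",190,365,95,185,59,82)
fit("casswall",190,365,95,185,20,82)
fit("disp plate",245,380,195,268,2,15)
fit("disp posts",245,380,195,268,40,82)
fit("postL",245,300,195,268,50,82)
fit("postR",320,380,195,268,50,82)
fit("rack slats",440,520,105,195,44,60)
fit("rack all",440,524,105,195,15,60)
fit("spares",510,550,105,195,80,105)
fit("spindle",25,72,140,310,6,25)
fit("handle",25,55,140,190,13,25)
fit("rod",38,72,200,310,8,20)
E
```

```text
table z 1.3267003781048743 0.9362765933333321
rail 551 c [435.7 -36.4] size [10.1 79.7] ang 84.74 z [ 87.8  98.5 100.4] mean [434.8 -35.7  96.4]
cassrim 3730 c [443.3  60.2] size [224.5  91.6] ang 85.36 z [60.2 66.2 72.6] mean [444.3  58.   66.1]
casswall 5794 c [444.1  60.9] size [226.7  91.6] ang 84.95 z [28.4 63.6 71. ] mean [446.2  55.4  58.4]
disp plate 6324 c [592.  108.3] size [128.5 232.8] ang 0.51 z [ 2.5  8.8 10.6] mean [586.6 105.8   8.4]
disp posts 451 c [589.3 106.5] size [176.1  51.9] ang 86.93 z [45.2 66.3 75.6] mean [590.  105.4  64.7]
postL 213 c [585.4  22.8] size [ 8.3 50.8] ang 86.4 z [52.  67.4 75.8] mean [586.2  23.1  66.2]
postR 204 c [593.8 190.2] size [ 8.2 51.9] ang 87.5 z [56.  67.5 75.5] mean [594.4 189.5  66.7]
rack slats 2755 c [458.5 368.5] size [99.3 92.6] ang 3.31 z [45.3 53.1 55.7] mean [456.7 360.9  52. ]
rack all 4245 c [458.2 370.2] size [99.4 96.5] ang 3.11 z [27.8 49.6 55.4] mean [456.6 357.3  46.3]
spares 1241 c [457.  400.1] size [80.8 21.5] ang 3.28 z [ 82.4  99.9 102.1] mean [455.8 398.1  96.6]
spindle 1833 c [ 593.3 -330. ] size [ 19.9 272.7] ang 85.07 z [ 8.  15.3 20.4] mean [ 568.8 -325.3   14.9]
handle 542 c [ 488.9 -321. ] size [19.9 63.1] ang 85.07 z [14.5 19.3 21.2] mean [ 487.4 -319.4   18.9]
rod 1004 c [ 632.6 -332.8] size [ 15.9 194.1] ang 85.23 z [ 9.2 14.4 17.1] mean [ 624.  -330.3   14. ]
```

Emit:
jog_arm(increments=[0, 0, 5.4, 0, 0, 0, 100, 0, 0, 0, 8.7, -25.9, 46, 100, 0, 0, 0, 8.7, -25.9, 46, 100, 0, 0, 0, 8.7, -25.9, 46, 100, 0, 0, 0, 8.7, -25.9, 46, 100, 0, 0, 0, 8.7, -25.9, 46, 100, 0, 0, 0, 8.7, -25.9, 46, 100, 0, 0, 0, 0, 0, 36, 60, 0, 0, 0, 0, 0, 36, 60, 0, 0, 0, 0, 0, 0, 60])

```text
t: 4.15
ee_pos: [433.5, -35.7, 71.0]
orientation: [-0.145, -3.133, -0.0]
ft_force: [-1.3, -0.2, -0.0]
width: 61.0
grasp_force: 0.0
```

Emit:
jog_arm(increments=[0, 0, 0, -2, 0, -1, 0, 0, 0, 0, 0, 0, 0, 0, 0, 0, 0, 0, 0, 0, 0, 0, 0, 0, 0, 0, 0, 0, 0, 0, 0, 0, 0, 0, 0, 0, 0, 0, 0, 0, -10, 0, 0, 0, 0, 0, 0, -25, 0, 0, 0, 0, 0, 0, -35, 0, 0, 0, 0, 0, 0, -35, 0, 0, 0, 0, 0, 0, -35, 0, 0, 0, 0, 0, 0, 0, 0])

```text
t: 5.52
ee_pos: [438.9, -36.2, 216.4]
orientation: [0.142, 3.133, -0.001]
ft_force: [-0.1, 0.7, -0.0]
width: 9.6
grasp_force: 30.0
```

```bash
python3 - <<'E'
from h import *
o=get_obs(); print(o["t"],o["ee_pos"],o["orientation"],o["width"],o["grasp_force"])
im=get_image("side"); cv2.imwrite("pics/s2.png",im["pixels"][150:400,200:500])
E
```

```text
5.525 [438.87796195 -36.19642065 216.36272649] [ 1.42363252e-01  3.13259304e+00 -5.96512794e-04] 9.648900644877841 29.990490674972534
```

View pics/s2.png

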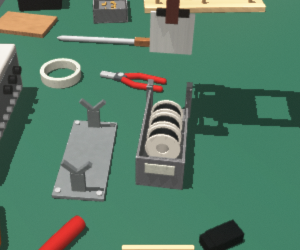

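Emit:
jog_arm(increments=[0, 0, -8.4, 0, 0, 0, 0, 0, 0, 0, -5.4, 45.8, 0, 0, 0, 0, 0, -5.4, 45.8, 0, 0, 0, 0, 0, -5.4, 45.8, 0, 0, 0, 0, 0, -5.4, 45.8, 0, 0, 0, 0, 0, -5.4, 45.8, 0, 0, 0, 0, 0, -5.4, 45.8, 5, 0, 0, 0, 0, -5.4, 45.8, 25, 0, 0, 0, 0, -5.4, 45.8, 30, 0, 0, 0, 0, 0, 0, 0, 0])

```text
t: 6.82
ee_pos: [457.7, 333.3, 149.5]
orientation: [0.092, -3.135, 0.005]
ft_force: [-0.6, -1.6, -0.1]
width: 9.8
grasp_force: 30.0
```

```bash
python3 - <<'E'
from h import *
o=get_obs(); print(o["t"],o["ee_pos"],o["orientation"],o["width"],o["grasp_force"])
im=get_image("wrist"); W=cloud(im,o); np.save("w3.npy",W); cv2.imwrite("pics/w3.png",im["pixels"])
im=get_image("side"); W=cloud(im); np.save("s3.npy",W); cv2.imwrite("pics/s3.png",im["pixels"][300:480,200:520])
E
```

```text
6.825 [457.67511616 333.2704974  149.48244313] [ 0.09235561 -3.13468652  0.00527328] 9.804948698122294 29.99084383249283
```

View pics/w3.png

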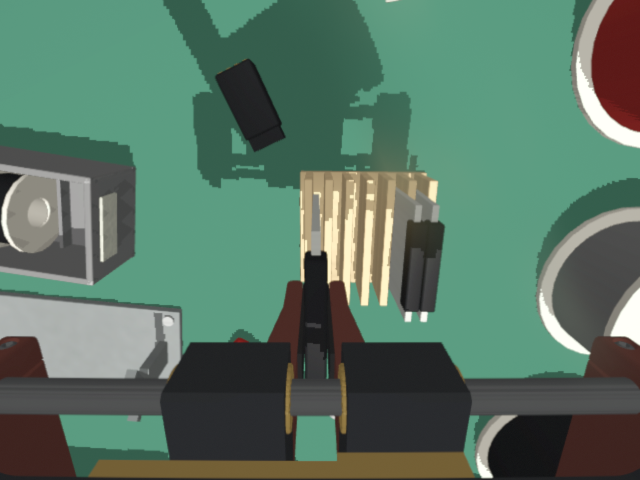

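The panel is held over the rack. Its sheet is seen edge-on at px (316, 215) near the first slats (x 303–330). I'll measure the slat tops and the sheet in this same cloud.

```bash
python3 - <<'E'
from h import *
W=np.load("w3.npy"); v,u=np.mgrid[0:480,0:640]
o=get_obs(); t=R.from_rotvec(o["orientation"]).as_matrix(); print(t.round(4).tolist(), o["ee_pos"])
m=(u>295)&(u<392)&(v>165)&(v<310)&(W[...,2]>49)&(W[...,2]<58)
P=W[m]; c,s,a=cv2.minAreaRect(P[:,:2].astype(np.float32)); print("rack",c,s,a)
th=np.radians(93.2); d=np.array([np.cos(th),np.sin(th)])
# best heading: sharpest histogram
best=max(((np.square(np.histogram(P[:,:2]@[np.cos(x),np.sin(x)],np.arange(200,520,1.))[0]).sum(),np.degrees(x)) for x in np.radians(np.arange(88,98,.25))));print(best)
x=np.radians(best[1]); q=P[:,:2]@[np.cos(x),np.sin(x)]; h,e=np.histogram(q,np.arange(310,400,1.)); print([(int(a),int(b)) for a,b in zip(e,h)])
m=(u>295)&(u<335)&(v>185)&(v<300)&(W[...,2]>75)&(W[...,2]<190); S=W[m]
c2,s2,a2=cv2.minAreaRect(S[:,:2].astype(np.float32)); print("sheet/rail",c2,s2,a2, S[:,2].min(),S[:,2].max())
sh=S[S[:,2]<155]; print("sheet",len(sh),sh.min(0),sh.max(0),np.median(sh@np.r_[np.cos(x),np.sin(x),0]))
print("tcp along d",o["ee_pos"][:2]@[np.cos(x),np.sin(x)])
E
```

```text
[[-0.9984, -0.0569, -0.003], [-0.0569, 0.9984, -0.0024], [0.0032, -0.0022, -1.0]] [458.69477143 331.53209277 151.9424886 ]
rack (458.54461669921875, 358.28839111328125) (99.73371124267578, 69.30133819580078) 3.0508015155792236
(np.int64(648373), np.float64(93.0))
[(310, 0), (311, 0), (312, 0), (313, 0), (314, 95), (315, 104), (316, 99), (317, 130), (318, 136), (319, 130), (320, 10), (321, 0), (322, 0), (323, 0), (324, 0), (325, 0), (326, 0), (327, 0), (328, 1), (329, 175), (330, 138), (331, 148), (332, 154), (333, 163), (334, 157), (335, 6), (336, 0), (337, 0), (338, 0), (339, 0), (340, 0), (341, 0), (342, 0), (343, 15), (344, 241), (345, 176), (346, 153), (347, 168), (348, 170), (349, 145), (350, 11), (351, 0), (352, 0), (353, 0), (354, 0), (355, 0), (356, 0), (357, 0), (358, 43), (359, 266), (360, 158), (361, 175), (362, 145), (363, 121), (364, 79), (365, 4), (366, 0), (367, 0), (368, 8), (369, 0), (370, 0), (371, 0), (372, 0), (373, 0), (374, 0), (375, 0), (376, 0), (377, 0), (378, 0), (379, 0), (380, 0), (381, 0), (382, 0), (383, 0), (384, 0), (385, 0), (386, 0), (387, 0), (388, 0), (389, 0), (390, 0), (391, 0), (392, 0), (393, 0), (394, 0), (395, 0), (396, 0), (397, 0), (398, 0)]
sheet/rail (432.8038024902344, 334.091796875) (18.068361282348633, 33.983890533447266) 79.6153793334961 85.08245370502428 176.39789675903447
sheet 273 [415.04982515 322.42124019  85.08245371] [448.35357738 340.99065507 154.99118854] 308.03474611531965
tcp along d 307.071510069953
```

Emit:
jog_arm(increments=[0, 0, 0, 0, 2.5, 10, 0, 0, 0, 0, 0, 0, 15, 0, 0, 0, 0, 0, 0, 12, 0, 0, 0, 0, 0, 0, 12, 0, 0, 0, 0, 0, 0, 12, 0, 0, 0, 0, 0, 0, 13, 0, 0, 0, 0, 0, 0, 0, 0, 0, 0, 0, 0, 0, 0, 0])

```text
t: 7.92
ee_pos: [459.9, 334.9, 79.8]
orientation: [-0.088, 3.14, 0.0]
ft_force: [0.5, 0.4, -1.0]
width: 9.8
grasp_force: 30.0
```

Emit:
jog_arm(increments=[0, 0, 0, 0, 0, 4, 0, 0, 0, 0, 0, 0, 0, 0, 0, 0, 0, 0, 0, 0, 0])

```text
t: 8.3
ee_pos: [460.4, 335.1, 76.2]
orientation: [-0.088, 3.139, 0.001]
ft_force: [0.7, 0.9, 2.9]
width: 10.4
grasp_force: 30.0
```

Emit:
jog_arm(increments=[0, 0, 0, 0, 0, 2, 0, 0, 0, 0, 0, 0, 0, 0])

```text
t: 8.55
ee_pos: [460.6, 335.6, 76.1]
orientation: [-0.088, 3.138, 0.003]
ft_force: [-3.7, -1.8, 20.4]
width: 9.9
grasp_force: 30.0
```

Emit:
jog_arm(increments=[0, 0, 0, 0, 0, -2, 0, 0, 0, 0, 0, 0, 0, 45, 0, 0, 0, 0, 0, 0, 45, 0, 0, 0, 0, 0, -10, 45, 0, 0, 0, 0, 0, -40, 45, 0, 0, 0, 0, 0, -60, 45, 0, 0, 0, 0, 0, -60, 45, 0, 0, 0, 0, 0, -10, 45])

```text
t: 9.55
ee_pos: [461.7, 336.1, 260.9]
orientation: [-0.087, 3.133, 0.007]
ft_force: [0.2, 0.1, 0.4]
width: 39.3
grasp_force: 0.0
```

```bash
python3 - <<'E'
from h import *
o=get_obs(); print(o["t"],o["ee_pos"],o["orientation"],o["width"])
im=get_image("wrist"); W=cloud(im,o); cv2.imwrite("pics/w4.png",im["pixels"])
v,u=np.mgrid[0:480,0:640]
m=(W[...,2]>86)&(W[...,2]<103)&(W[...,0]>400)&(W[...,0]<520)&(W[...,1]>300)&(W[...,1]<365)
c,s,a=cv2.minAreaRect(W[m][:,:2].astype(np.float32)); print(m.sum(),c,s,a,np.percentile(W[m][:,2],[5,50,95]))
E
```

```text
9.55 [461.72850901 336.07208265 260.85983436] [-0.08739951  3.13333515  0.00725011] 39.28328548146171
759 (458.0684814453125, 333.61285400390625) (80.90348815917969, 9.229225158691406) 3.2534892559051514 [ 93.80365484 100.79071481 102.12288192]
```

The panel stands in the rack at (458, 334) with its rail top at z≈100. Now I'll move to the spindle.

Emit:
jog_arm(increments=[0, 0, 0, 0.7, -54.7, 0, 100, 0, 0, 0, 0.7, -54.7, 0, 100, 0, 0, 0, 0.7, -54.7, 0, 100, 0, 0, 0, 0.7, -54.7, 0, 100, 0, 0, 0, 0.7, -54.7, 0, 100, 0, 0, 0, 0.7, -54.7, 0, 100, 0, 0, 0, 0.7, -54.7, 0, 100, 0, 0, 0, 0.7, -54.7, 0, 100, 0, 0, 0, 0.7, -54.7, 0, 100, 0, 0, 0, 0.7, -54.7, 0, 100, 0, 0, 0, 0.7, -54.7, 0, 100, 0, 0, 0, 0.7, -54.7, 0, 100])

```text
t: 11.1
ee_pos: [486.9, -322.4, 253.8]
orientation: [0.087, -3.138, -0.003]
ft_force: [0.3, 0.7, -0.5]
width: 87.7
grasp_force: 0.0
```

Emit:
jog_arm(increments=[0, 0, 10.45, 0, 0, 0, 100, 0, 0, 10.45, 0, 0, 0, 100, 0, 0, 10.45, 0, 0, 0, 100, 0, 0, 10.45, 0, 0, 0, 100, 0, 0, 10.45, 0, 0, 0, 100, 0, 0, 10.45, 0, 0, 0, 100, 0, 0, 10.45, 0, 0, 0, 100, 0, 0, 10.45, 0, 0, 0, 100, 0, 0, 10.45, 0, 0, 0, 100, 0, 0, 10.45, 0, 0, 0, 100, 0, 0, 10.45, 0, 0, 0, 100, 0, 0, 10.45, 0, 0, 0, 100])

```text
t: 12.6
ee_pos: [487.1, -320.5, 253.6]
orientation: [-2.752, -1.508, 0.003]
ft_force: [-0.1, -0.2, 0.3]
width: 87.6
grasp_force: 0.0
```

Emit:
jog_arm(increments=[0, 0, 10.45, 0, 0, 0, 100, 0, 0, 10.45, 0, 0, 0, 100, 0, 0, 10.45, 0, 0, 0, 100, 0, 0, 10.45, 0, 0, 0, 100, 0, 0, 10.45, 0, 0, 0, 100, 0, 0, 10.45, 0, 0, 0, 100, 0, 0, 0, 0, 0, 0, 100, 0, 0, 0, 0, 0, 0, 100])

```text
t: 13.6
ee_pos: [487.6, -320.8, 254.7]
orientation: [-3.138, 0.129, 0.002]
ft_force: [0.3, 0.3, 0.4]
width: 87.5
grasp_force: 0.0
```

```bash
cat >> h.py <<'E'
def pose():
    o=get_obs(); M=R.from_rotvec(o["orientation"]).as_matrix()
    print("t",round(o["t"],2),"tcp",o["ee_pos"].round(1),"yhead",round(np.degrees(np.arctan2(M[1,1],M[0,1])),2),"zax",M[:,2].round(3),"x_z,y_z",M[2,:2].round(4),"w",o["width"].round(1),"gf",o["grasp_force"].round(1),"F",o["ft_force"].round(1),"M",np.array(o["moment"]).round(2)); return o,M
E
python3 - <<'E'
from h import *
o,M=pose(); im=get_image("wrist"); W=cloud(im,o); cv2.imwrite("pics/w5.png",im["pixels"]); np.save("w5.npy",W)
b=(W[...,0]>400)&(W[...,0]<800)&(W[...,1]>-420)&(W[...,1]<-240)
for n,z0,z1,x0,x1 in [("handle",14,25,430,515),("rod",9,20,535,700),("all",7,25,430,750)]:
    m=b&(W[...,2]>z0)&(W[...,2]<z1)&(W[...,0]>x0)&(W[...,0]<x1); k,l,st,_=cv2.connectedComponentsWithStats(m.astype(np.uint8)); i=1+st[1:,4].argmax(); m=l==i
    print(n,m.sum(),cv2.minAreaRect(W[m][:,:2].astype(np.float32)),np.percentile(W[m][:,2],[5,50,95]).round(1))
E
```

```text
Traceback (most recent call last):
  File "h.py", line 18, in pose
    print("t",round(o["t"],2),"tcp",o["ee_pos"].round(1),"yhead",round(np.degrees(np.arctan2(M[1,1],M[0,1])),2),"zax",M[:,2].round(3),"x_z,y_z",M[2,:2].round(4),"w",o["width"].round(1),"gf",o["grasp_force"].round(1),"F",o["ft_force"].round(1),"M",np.array(o["moment"]).round(2)); return o,M
                                                                                                                                                                     ^^^^^^^^^^^^^^^^
AttributeError: 'float' object has no attribute 'round'
```

```bash
sed -i 's/o\["width"\].round(1)/round(float(o["width"]),1)/; s/o\["grasp_force"\].round(1)/round(float(o["grasp_force"]),1)/' h.py
python3 - <<'E'
from h import *
o,M=pose(); im=get_image("wrist"); W=cloud(im,o); cv2.imwrite("pics/w5.png",im["pixels"]); np.save("w5.npy",W)
b=(W[...,0]>400)&(W[...,0]<800)&(W[...,1]>-420)&(W[...,1]<-240)
for n,z0,z1,x0,x1 in [("handle",14,25,430,515),("rod",9,20,535,700),("all",7,25,430,750)]:
    m=b&(W[...,2]>z0)&(W[...,2]<z1)&(W[...,0]>x0)&(W[...,0]<x1); k,l,st,_=cv2.connectedComponentsWithStats(m.astype(np.uint8)); i=1+st[1:,4].argmax(); m=l==i
    print(n,m.sum(),cv2.minAreaRect(W[m][:,:2].astype(np.float32)),np.percentile(W[m][:,2],[5,50,95]).round(1))
E
```

```text
t 13.6 tcp [ 487.6 -320.8  254.7] yhead -94.7 zax [-0.001  0.001 -1.   ] x_z,y_z [-0.0015 -0.0008] w 87.5 gf 0.0 F [0.3 0.3 0.4] M [-0.01  0.09  0.  ]
handle 804 ((486.7220458984375, -321.34686279296875), (17.196430206298828, 57.389732360839844), 85.67206573486328) [18.  19.4 20.7]
rod 2057 ((610.3721923828125, -332.4676208496094), (13.105598449707031, 151.33090209960938), 85.06761932373047) [11.7 15.  17.2]
all 3110 ((571.996337890625, -327.9322509765625), (17.198226928710938, 228.42872619628906), 85.60446166992188) [12.1 15.8 20.1]
```

View pics/w5.png

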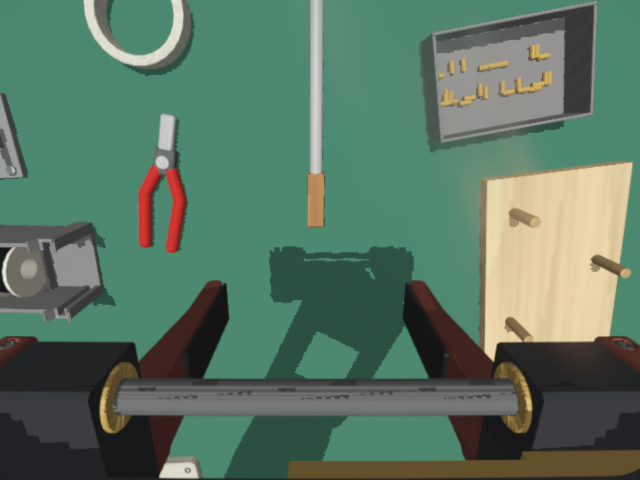

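The handle is at px (316, 200), centred under the tool axis, and the depth fit agrees to 1 mm. I'll descend.

Emit:
jog_arm(increments=[0, 0, 0, -1, 0.3, 48, 80, 0, 0, 0, 0, 0, 48, 60, 0, 0, 0, 0, 0, 48, 50, 0, 0, 0, 0, 0, 48, 50, 0, 0, 0, 0, 0, 30, 50, 0, 0, 0, 0, 0, 24, 50, 0, 0, 0, 0, 0, 0, 50, 0, 0, 0, 0, 0, 0, 50])

```text
t: 14.65
ee_pos: [487.4, -321.6, 10.4]
orientation: [3.138, -0.133, 0.001]
ft_force: [0.4, -0.1, -0.6]
width: 44.1
grasp_force: 0.0
```

Emit:
jog_arm(increments=[0, 0, 0, 0, 0, 6, 50, 0, 0, 0, 0, 0, 0, 50, 0, 0, 0, 0, 0, 0, 0, 0, 0, 0, 0, 0, 0, 0, 0, 0, 0, 0, 0, 0, 0, 0, 0, 0, 0, 0, 0, 0])

```text
t: 15.4
ee_pos: [487.1, -321.3, 3.8]
orientation: [3.139, -0.134, 0.0]
ft_force: [0.1, 0.1, 0.9]
width: 17.9
grasp_force: 30.0
```

Emit:
jog_arm(increments=[0, 0, 0, 0, 0, -10, 0, 0, 0, 0, 0, 0, -40, 0, 0, 0, 0, 0, 0, -50, 0, 0, 0, 0, 0, 0, -50, 0, 0, 0, 0, 0, 0, 0, 0])

```text
t: 16.02
ee_pos: [489.3, -322.9, 158.4]
orientation: [3.134, -0.134, 0.011]
ft_force: [0.6, -0.0, -1.9]
width: 17.7
grasp_force: 30.0
```

Emit:
jog_arm(increments=[0, 0, -10, 0, 0, 0, 0, 0, 0, -10, 0, 0, 0, 0, 0, 0, -10, 0, 0, 0, 0, 0, 0, -10, 0, 0, 0, 0, 0, 0, -10, 0, 0, 0, 0, 0, 0, -10, 0, 0, 0, 0, 0, 0, -10, 0, 0, 0, 0, 0, 0, -10, 0, 0, 0, 0, 0, 0, -10, 0, 0, 0, 0, 0, 0, 0, 6, -37.5, 0, 0, 0, 0, 0, 6, -37.5, 0, 0, 0, 0, 0, 0, 0, 0, 0])

```text
t: 17.52
ee_pos: [410.3, -301.5, 152.5]
orientation: [-2.312, -2.121, 0.001]
ft_force: [-0.2, -1.2, -1.4]
width: 17.6
grasp_force: 30.0
```

```bash
python3 - <<'E'
from h import *
o,M=pose(); im=get_image("wrist"); o,M=pose(); W=cloud(im,o); cv2.imwrite("pics/w6.png",im["pixels"]); np.save("w6.npy",W)
T=(W-o["ee_pos"])@M   # tool coords
b=(abs(T[...,1])<25)&(T[...,0]>40)&(T[...,0]<260)&(T[...,2]<20)&(T[...,2]>-40)
P=T[b]; print(len(P), P.min(0),P.max(0))
for x0 in range(40,260,25):
    q=P[(P[:,0]>=x0)&(P[:,0]<x0+25)]
    if len(q): print(x0,len(q),"ymid",(np.percentile(q[:,1],[2,98])).mean().round(1),"top z",np.percentile(q[:,2],5).round(1))
# cassette
m=(W[...,2]>59)&(W[...,2]<72)&(W[...,0]>370)&(W[...,0]<520)&(W[...,1]>-60)&(W[...,1]<190)
print(cv2.minAreaRect(W[m][:,:2].astype(np.float32)), cv2.minAreaRect(W[m&(W[...,2]<68.5)][:,:2].astype(np.float32)))
im=get_image("side"); cv2.imwrite("pics/s6.png",im["pixels"])
E
```

```text
t 17.52 tcp [ 410.3 -301.5  152.5] yhead -4.96 zax [-0.003  0.002 -1.   ] x_z,y_z [ 0.0021 -0.0036] w 17.6 gf 30.0 F [-0.2 -1.2 -1.4] M [-0.15  0.05 -0.01]
t 17.57 tcp [ 412.3 -302.5  153.1] yhead -4.95 zax [-0.001  0.001 -1.   ] x_z,y_z [ 0.0008 -0.0011] w 18.0 gf 30.0 F [ 0.4 -0.5 -1.3] M [-0.17 -0.01  0.02]
7738 [ 40.00899559  -7.82154361 -14.77800137] [128.08876746   6.3706376   -4.75450349]
40 1832 ymid -0.6 top z -13.5
65 2110 ymid -0.7 top z -13.2
90 2441 ymid -0.8 top z -13.0
115 1355 ymid -0.8 top z -12.7
((0.0, 0.0), (0.0, 0.0), 0.0) ((0.0, 0.0), (0.0, 0.0), 0.0)
```

View pics/w6.png

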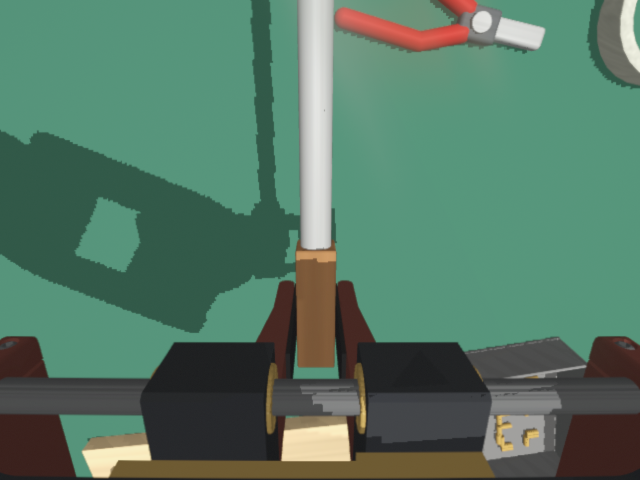

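The rod lies straight along tool x, at most 1° down at the tip. I'll descend to bore height and advance until the tip stands in the empty bay 1.

Emit:
jog_arm(increments=[0, 0, 0, 0, 0.8, 40, 0, 0, 0, 0, 0, 0, 40, 0, 0, 0, 0, 0, 0, 39, 0, 0, 0, 0, 0, 0, 0, 0, 0, 0, 0, 20, 0, 0, 0, 0, 0, 0, 20, 0, 0, 0, 0, 0, 0, 20, 0, 0, 0, 0, 0, 0, 0, 0, 0, 0, 0, 0, 0, 0, 0, 0, 0])

```text
t: 18.75
ee_pos: [419.8, -243.2, 35.2]
orientation: [2.312, 2.125, 0.0]
ft_force: [0.9, -0.1, -0.5]
width: 17.9
grasp_force: 30.0
```

```bash
python3 - <<'E'
from h import *
o,M=pose()
a=get_image("side"); b=get_image("scene")
A=cv2.resize(a["pixels"][200:350,300:440],None,fx=2.8,fy=2.8); B=cv2.resize(b["pixels"][190:310,260:440],None,fx=2.2,fy=2.2)
h=max(A.shape[0],B.shape[0]); C=np.zeros((h,A.shape[1]+B.shape[1],3),np.uint8); C[:A.shape[0],:A.shape[1]]=A; C[:B.shape[0],A.shape[1]:]=B
cv2.imwrite("pics/c7.png",C)
for im in(a,b):
    W=cloud(im); u=np.array([.0863,.9963]); n=np.array([.9963,-.0863])
    m=(W[...,2]>20)&(W[...,2]<60); s=W[...,:2]@u; l=W[...,:2]@n
    for s0 in (-60,-30,-10):   # rod outside cassette
        k=m&(s>s0)&(s<s0+20)&(abs(l-437)<14); 
        if k.sum()>5: print(s0,k.sum(),"lat",np.percentile(l[k],[3,97]).round(1),"top",np.percentile(W[k][:,2],95).round(1))
    m2=(W[...,2]>61)&(W[...,2]<69)&(s>10)&(s<205)&(abs(l-437)<60)
    print("rim lat",np.percentile(l[m2],[.5,99.5]).round(1), "along", np.percentile(s[m2],[.5,99.5]).round(1))
E
```

```text
t 18.75 tcp [ 419.8 -243.2   35.2] yhead -4.85 zax [ 0.001 -0.001 -1.   ] x_z,y_z [-0.0006  0.0011] w 17.9 gf 30.0 F [ 0.9 -0.1 -0.5] M [-0.15  0.08  0.02]
-60 32 lat [432.9 444.3] top 47.6
-30 38 lat [431.6 444.5] top 46.9
-10 40 lat [432.3 444.7] top 46.8
rim lat [396.9 481.2] along [ 10.7 202.6]
-60 58 lat [436.5 448. ] top 46.5
-30 64 lat [435.6 448.7] top 46.4
-10 60 lat [436.7 448. ] top 46.8
rim lat [399.1 484.2] along [ 11.3 203.1]
```

View pics/c7.png

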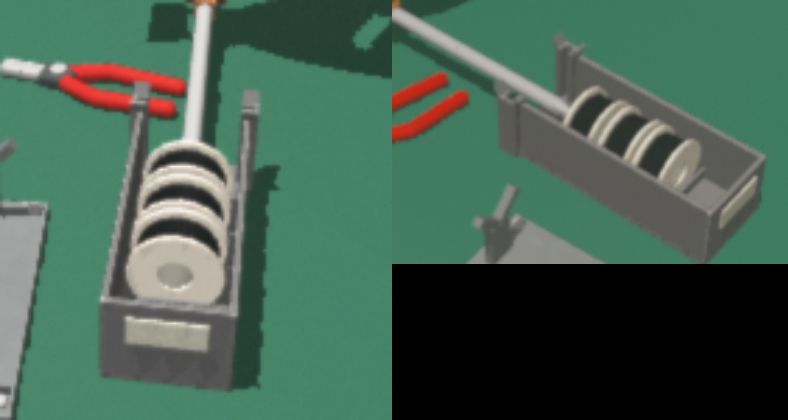

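The side crop (left) shows the rod centred between the cassette walls and pointing at the spool bores. I'll advance through the first spool and watch the force.

Emit:
jog_arm(increments=[0, 0, 0, 10, 0, 0.5, 0, 0, 0, 0, 10, 0, 0, 0, 0, 0, 0, 10, 0, 0, 0, 0, 0, 0, 10, 0, 0, 0, 0, 0, 0, 0, 0, 0, 0])

```text
t: 19.48
ee_pos: [422.6, -202.5, 34.2]
orientation: [-2.313, -2.126, 0.0]
ft_force: [-0.0, 0.6, 0.1]
width: 17.8
grasp_force: 30.0
```

Emit:
jog_arm(increments=[0, 0, 0, 10, 0, 0, 0, 0, 0, 0, 10, 0, 0, 0, 0, 0, 0, 10, 0, 0, 0, 0, 0, 0, 10, 0, 0, 0, 0, 0, 0, 0, 0, 0, 0])

```text
t: 20.1
ee_pos: [426.0, -162.8, 34.2]
orientation: [-2.313, -2.126, 0.0]
ft_force: [-0.0, 0.2, -1.0]
width: 17.6
grasp_force: 30.0
```

Emit:
jog_arm(increments=[0, 0, 0, 10, 0, 0, 0, 0, 0, 0, 10, 0, 0, 0, 0, 0, 0, 10, 0, 0, 0, 0, 0, 0, 10, 0, 0, 0, 0, 0, 0, 0, 0, 0, 0])

```text
t: 20.72
ee_pos: [429.5, -122.9, 34.2]
orientation: [-2.313, -2.126, 0.0]
ft_force: [-0.6, -0.9, -0.7]
width: 18.0
grasp_force: 30.0
```

Emit:
jog_arm(increments=[0, 0, 0, 10, 0, 0, 0, 0, 0, 0, 10, 0, 0, 0, 0, 0, 0, 10, 0, 0, 0, 0, 0, 0, 10, 0, 0, 0, 0, 0, 0, 0, 0, 0, 0])

```text
t: 21.35
ee_pos: [432.9, -83.1, 34.1]
orientation: [-2.313, -2.126, 0.0]
ft_force: [0.3, -0.0, -1.5]
width: 17.9
grasp_force: 30.0
```

```bash
python3 - <<'E'
from h import *
o,M=pose()
a=get_image("side"); b=get_image("scene")
A=cv2.resize(a["pixels"][200:350,300:440],None,fx=2.8,fy=2.8); B=cv2.resize(b["pixels"][190:310,260:440],None,fx=2.2,fy=2.2)
h=max(A.shape[0],B.shape[0]); C=np.zeros((h,A.shape[1]+B.shape[1],3),np.uint8); C[:A.shape[0],:A.shape[1]]=A; C[:B.shape[0],A.shape[1]:]=B
cv2.imwrite("pics/c8.png",C)
E
```

```text
t 21.35 tcp [432.9 -83.1  34.1] yhead -4.83 zax [-0.  0. -1.] x_z,y_z [ 0.     -0.0002] w 17.9 gf 30.0 F [ 0.3 -0.  -1.5] M [-0.15  0.06 -0.03]
```

View pics/c8.png

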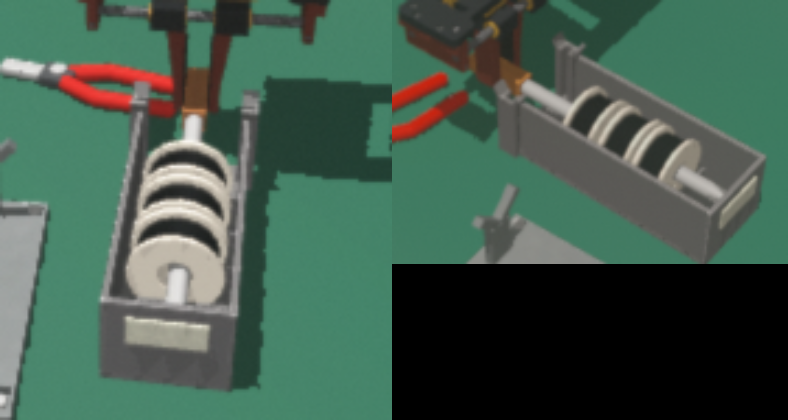

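The rod now shows through all three spools with its tip inside the box. I'll go 3 mm further and then lift with the tip slightly up.

Emit:
jog_arm(increments=[0, 0, 0, 3, 0, 0, 0, 0, 0.6, 0, 0, 0, -3, 0, 0, 0.6, 0, 0, 0, -5, 0, 0, 0, 0, 0, 0, -5, 0, 0, 0, 0, 0, 0, -5, 0, 0, 0, 0, 0, 0, -10, 0, 0, 0, 0, 0, 0, 0, 0])

```text
t: 22.32
ee_pos: [433.8, -81.4, 63.0]
orientation: [-2.305, -2.116, -0.026]
ft_force: [0.3, 0.6, -2.6]
width: 18.1
grasp_force: 30.0
```

```bash
cat > rod.py <<'E'
from h import *
o,M=pose(); im=get_image("wrist"); W=cloud(im,o); v,u=np.mgrid[0:480,0:640]
T=(W-o["ee_pos"])@M
b=(abs(T[...,1])<12)&(T[...,0]>34)&(T[...,0]<260)&(T[...,2]<20)&(T[...,2]>-50)
P=T[b]
for x0 in range(20,260,10):
    q=P[(P[:,0]>=x0)&(P[:,0]<x0+10)]
    if len(q)>10: print(x0,len(q),"ymid",(np.percentile(q[:,1],[2,98])).mean().round(1),"top z",np.percentile(q[:,2],5).round(1))
cv2.imwrite("pics/wr.png",im["pixels"])
E
python3 rod.py
```

```text
t 22.32 tcp [433.8 -81.4  63. ] yhead -4.9 zax [ 0.004  0.02  -1.   ] x_z,y_z [0.0207 0.0018] w 18.1 gf 30.0 F [ 0.3  0.6 -2.6] M [-0.33  0.07 -0.03]
30 401 ymid -0.8 top z -13.5
40 702 ymid -0.8 top z -13.3
50 745 ymid -0.6 top z -13.2
60 777 ymid -0.6 top z -12.9
70 838 ymid -0.8 top z -12.7
80 870 ymid -0.8 top z -12.4
90 2007 ymid -0.0 top z -31.7
100 2128 ymid -0.0 top z -27.0
110 2506 ymid 0.0 top z -27.9
120 595 ymid 0.0 top z -31.5
```

Emit:
jog_arm(increments=[0, 0.6, 0, 0, 0, -10, 0, 0, 0.6, 0, 0, 0, -15, 0, 0, 0, 0, 0, 0, -25, 0, 0, 0, 0, 0, 0, -25, 0, 0, 0, 0, 0, 0, -25, 0, 0, 0, 0, 0, 0, -20, 0, 0, 0, 0, 0, 0, 0, 0, 0, 0, 0, 0, 0, 0, 0])

```text
t: 23.38
ee_pos: [432.2, -85.9, 181.6]
orientation: [-2.293, -2.105, -0.048]
ft_force: [0.4, -0.2, -2.4]
width: 17.8
grasp_force: 30.0
```

```bash
python3 rod.py; python3 - <<'E'
from h import *
for f in("scene0","side0"):
    W=np.load(f+".npy"); m=(W[...,0]>640)&(W[...,1]>-120)&(W[...,1]<180)&(W[...,2]>60)&(W[...,2]<400)
    print(f,m.sum(),np.percentile(W[m],[1,50,99],axis=0).round())
E
```

```text
t 23.38 tcp [432.2 -85.9 181.6] yhead -4.9 zax [ 0.003  0.042 -0.999] x_z,y_z [ 0.0421 -0.0007] w 17.8 gf 30.0 F [ 0.4 -0.2 -2.4] M [-0.37  0.11 -0.03]
30 395 ymid -0.6 top z -12.7
40 702 ymid -0.8 top z -12.3
50 738 ymid -0.6 top z -11.8
60 775 ymid -0.6 top z -11.3
70 799 ymid -0.6 top z -11.0
80 866 ymid -0.8 top z -10.6
90 1978 ymid -0.0 top z -29.7
100 2060 ymid -0.0 top z -24.6
110 2232 ymid 0.0 top z -24.2
120 904 ymid 0.0 top z -28.7
scene0 26004 [[ 770. -103.   74.]
 [ 879.   46.  122.]
 [ 967.  177.  146.]]
side0 11030 [[ 753. -101.   67.]
 [ 840.   68.  123.]
 [ 958.  178.  146.]]
```

View pics/wr.png

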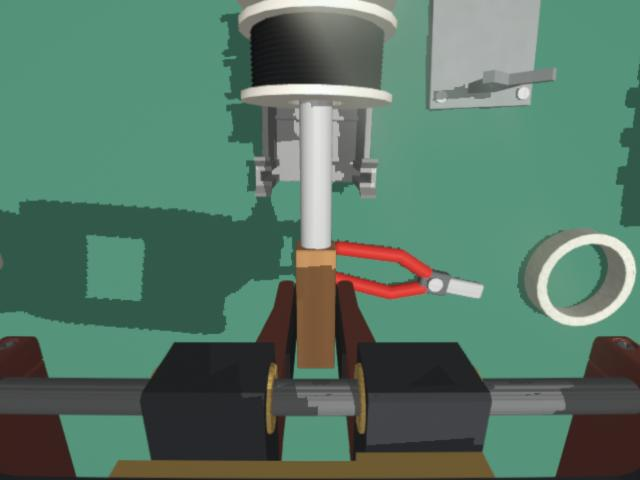

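All three spools hang on the rod, which is level. Now to a point above the dispenser.

Emit:
jog_arm(increments=[0, 0, -2.1, 0, 0, 0, 0, 0, 0, 0, 12.4, 24.7, 0, 0, 0, 0, 0, 12.4, 24.7, 0, 0, 0, 0, 0, 12.4, 24.7, 0, 0, 0, 0, 0, 12.4, 24.7, 0, 0, 0, 0, 0, 12.4, 24.7, 0, 0, 0, 0, 0, 12.4, 24.7, 0, 0, 0, 0, 0, 0, 0, 0, 0, 0, 0, 0, 0, 0, 0, 0])

```text
t: 24.55
ee_pos: [583.2, -19.0, 184.4]
orientation: [-2.253, -2.147, -0.046]
ft_force: [-0.3, 0.4, -2.2]
width: 17.7
grasp_force: 30.0
```

```bash
python3 rod.py; python3 - <<'E'
from h import *
a=get_image("side"); b=get_image("scene")
np.save("s9.npy",cloud(a)); np.save("sc9.npy",cloud(b))
A=cv2.resize(a["pixels"][170:360,230:410],None,fx=2.2,fy=2.2); B=cv2.resize(b["pixels"][190:380,230:430],None,fx=2,fy=2)
h=max(A.shape[0],B.shape[0]); C=np.zeros((h,A.shape[1]+B.shape[1],3),np.uint8); C[:A.shape[0],:A.shape[1]]=A; C[:B.shape[0],A.shape[1]:]=B
cv2.imwrite("pics/c9.png",C)
E
```

```text
t 24.55 tcp [583.2 -19.  184.4] yhead -2.75 zax [ 0.001  0.042 -0.999] x_z,y_z [ 0.0417 -0.0009] w 17.7 gf 30.0 F [-0.3  0.4 -2.2] M [-0.35  0.08  0.04]
30 388 ymid -0.6 top z -12.5
40 699 ymid -0.8 top z -12.4
50 743 ymid -0.6 top z -11.8
60 776 ymid -0.6 top z -11.4
70 801 ymid -0.6 top z -10.9
80 856 ymid -0.8 top z -10.5
90 2021 ymid -0.0 top z -29.6
100 2049 ymid 0.0 top z -24.6
110 2482 ymid -0.0 top z -26.0
120 673 ymid -0.1 top z -28.9
```

View pics/c9.png

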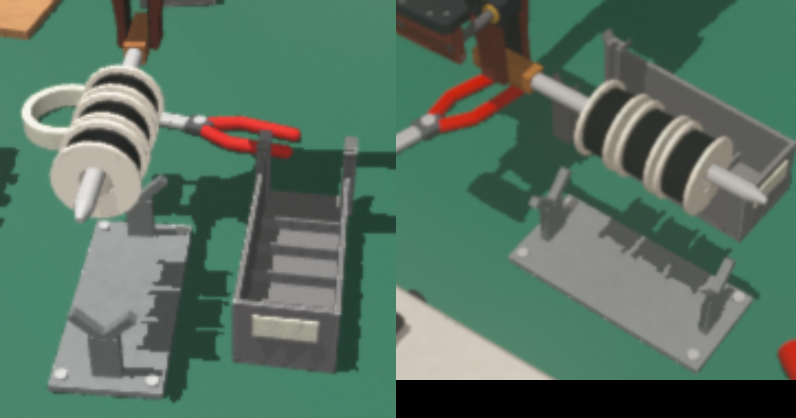

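```bash
python3 - <<'E'
import numpy as np
u=np.array([.0506,.9987]); n=np.array([.9987,-.0506]); c=np.array([589.6,106.5])
for f in("s9","sc9"):
    W=np.load(f+".npy"); s=(W[...,:2]-c)@u; l=(W[...,:2]-c)@n; z=W[...,2]
    sp=(z>150)&(z<225)&(abs(l)<45)&(abs(s)<95); print(f,"spools along",np.percentile(s[sp],[1,99]).round(1),"lat",np.percentile(l[sp],[1,99]).round(1),"z",np.percentile(z[sp],[1,99]).round(1))
    hi=sp&(z>200); print("  flanges/lat",np.percentile(s[hi],[1,99]).round(1))
    t=(z>150)&(z<225)&(abs(l)<15)&(s>70)&(s<140); print("  tip",np.percentile(s[t],[1,99.5]).round(1),"lat",np.median(l[t]).round(1),"z top",np.percentile(z[t],99).round(1),t.sum())
    for k in(-84,84):
        p=(z>60)&(z<78)&(abs(l)<30)&(abs(s-k)<14); print("  post",k,p.sum(),np.percentile(s[p],[5,50,95]).round(1),np.percentile(l[p],[2,98]).round(1))
E
```

```text
s9 spools along [-89.4  89.1] lat [-32.9  27.2] z [158.7 217.7]
  flanges/lat [-32.8  70.9]
  tip [ 70.  117.3] lat -2.5 z top 215.7 311
  post -84 56 [-85.3 -80.4 -78.2] [-23.7  -4.4]
  post 84 167 [81.3 87.1 89.2] [-24.8  24.1]
sc9 spools along [-88.9  90.1] lat [-25.   32.2] z [161.3 217.1]
  flanges/lat [-33.   69.9]
  tip [ 70.  117.2] lat 4.4 z top 208.5 305
  post -84 121 [-87.  -81.9 -78.5] [-20.7  28.3]
  post 84 130 [81.7 86.2 89.5] [-21.   27.3]
```

Emit:
jog_arm(increments=[0, 0, 0, -0.84, 0, 20, 0, 0, 0, 0, -0.84, 0, 20, 0, 0, 0, 0, -0.84, 0, 20, 0, 0, 0, 0, -0.84, 0, 20, 0, 0, 0, 0, -0.84, 0, 20, 0, 0, 0, 0, -0.5, 0, 12, 0, 0, 0, 0, -0.2, 0, 5, 0, 0, 0, 0, 0, 0, 0, 0, 0, 0, 0, 0, 0, 0, 0])

```text
t: 25.82
ee_pos: [585.1, -19.0, 69.0]
orientation: [-2.255, -2.148, -0.05]
ft_force: [1.1, 0.7, -1.5]
width: 17.8
grasp_force: 30.0
```

Emit:
jog_arm(increments=[0, 0, 0, -0.2, 0, 4, 0, 0, 0, 0, -0.1, 0, 2, 0, 0, 0, 0, 0, 0, 0, 0])

```text
t: 26.2
ee_pos: [584.4, -19.0, 62.1]
orientation: [-2.255, -2.147, -0.048]
ft_force: [0.6, 0.4, -2.3]
width: 17.5
grasp_force: 30.0
```

Emit:
jog_arm(increments=[0, 0, 0, -0.1, 0, 2, 0, 0, 0, 0, 0, 0, 0, 0])

```text
t: 26.45
ee_pos: [584.5, -19.0, 60.2]
orientation: [-2.255, -2.147, -0.049]
ft_force: [-0.2, 0.7, -1.2]
width: 17.5
grasp_force: 30.0
```

Emit:
jog_arm(increments=[0, 0, 0, -0.1, 0, 1.5, 0, 0, 0, 0, 0, 0, 0, 0])

```text
t: 26.7
ee_pos: [585.1, -19.1, 59.1]
orientation: [-2.255, -2.148, -0.05]
ft_force: [1.2, -0.8, 0.2]
width: 17.8
grasp_force: 30.0
```

```bash
python3 rod.py
```

```text
t 26.7 tcp [585.1 -19.1  59.1] yhead -2.8 zax [ 0.005  0.042 -0.999] x_z,y_z [0.0419 0.0025] w 17.8 gf 30.0 F [ 1.2 -0.8  0.2] M [-0.1   0.03  0.16]
30 500 ymid 0.0 top z -12.5
40 1140 ymid -0.1 top z -12.0
50 716 ymid -0.8 top z -11.8
60 784 ymid -1.0 top z -11.3
70 822 ymid -0.8 top z -11.1
80 842 ymid -0.8 top z -10.6
90 2021 ymid 0.0 top z -29.7
100 2062 ymid -0.0 top z -24.6
110 2513 ymid -0.0 top z -26.7
120 627 ymid -0.1 top z -28.9
```

Emit:
jog_arm(increments=[0, 0, 0, 0, 0, 1, 0, 0, 0, 0, 0, 0, 0, 0, 0, 0, 0, 0, 0, 0, 25, 0, 0, 0, 0, 0, 0, 45, 0, 0, 0, 0, 0, 0, 45, 0, 0, 0, 0, 0, 0, 45])

```text
t: 27.5
ee_pos: [584.5, -19.0, 57.6]
orientation: [-2.255, -2.147, -0.049]
ft_force: [-0.4, -0.1, -0.6]
width: 39.5
grasp_force: 0.0
```

```bash
cat > seat.py <<'E'
from h import *
u=np.array([.0506,.9987]); n=np.array([.9987,-.0506]); c=np.array([589.6,106.5])
pose()
C=[]
for f,cr in(("side",(170,360,230,410)),("scene",(190,380,230,430))):
    im=get_image(f); W=cloud(im); s=(W[...,:2]-c)@u; l=(W[...,:2]-c)@n; z=W[...,2]
    for a,b in((-80,-45),(86,110)):
        r=(z>50)&(z<85)&(abs(l)<14)&(s>a)&(s<b)
        if r.sum()>8: print(f,a,r.sum(),"lat",np.percentile(l[r],[3,97]).round(1),"top",np.percentile(z[r],95).round(1))
    t=(z>50)&(z<85)&(abs(l)<12)&(s>95)&(s<140); print(f,"tip",np.percentile(s[t],[99.5]).round(1))
    C.append(cv2.resize(im["pixels"][cr[0]:cr[1],cr[2]:cr[3]],(400,400)))
import sys; cv2.imwrite("pics/"+sys.argv[1],np.hstack(C))
E
python3 seat.py c10.png
```

```text
t 27.5 tcp [584.5 -19.   57.6] yhead -2.81 zax [ 0.003  0.042 -0.999] x_z,y_z [0.0419 0.0012] w 39.5 gf 0.0 F [-0.4 -0.1 -0.6] M [-0.09  0.06  0.03]
side -80 68 lat [-12.1  11.6] top 73.3
side 86 159 lat [-12.4  13.3] top 72.8
side tip [117.9]
scene -80 164 lat [-4.2 11. ] top 72.9
scene 86 159 lat [-12.3  11.3] top 72.6
scene tip [118.]
```

View pics/c10.png

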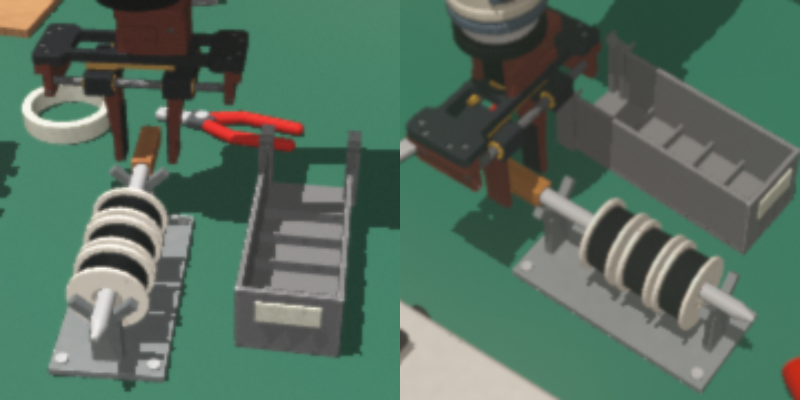

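The rod lies in both Vs with its top at z≈73, so the axis is at ≈65. The spools hang between the rests and the handle is outside. Retreating to fetch the panel.

Emit:
jog_arm(increments=[0, 0, 0, 0, 0, -10, 45, 0, 0, 0, 0, 0, -40, 45, 0, 0, 0, 0, 0, -60, 45, 0, 0, 0, 0, 0, -60, 45, 0, -2.4, 0, 0, 0, 0, 45, 0, 0, 0, 0, 0, 0, 45])

```text
t: 28.35
ee_pos: [584.1, -25.7, 229.0]
orientation: [2.273, 2.166, 0.004]
ft_force: [-0.0, 0.2, 0.6]
width: 39.3
grasp_force: 0.0
```

Emit:
jog_arm(increments=[0, 0, -10.67, 0, 0, 0, 45, 0, 0, -10.67, 0, 0, 0, 45, 0, 0, -10.67, 0, 0, 0, 45, 0, 0, -10.67, 0, 0, 0, 45, 0, 0, -10.67, 0, 0, 0, 45, 0, 0, -10.67, 0, 0, 0, 45, 0, 0, -10.67, 0, 0, 0, 45, 0, 0, -10.67, 0, 0, 0, 45, 0, 0, -10.67, 0, 0, 0, 45, 0, 0, 0, 0, 0, 0, 45])

```text
t: 29.6
ee_pos: [583.3, -26.1, 226.7]
orientation: [0.086, -3.14, -0.001]
ft_force: [-0.3, 0.3, -0.3]
width: 39.8
grasp_force: 0.0
```

Emit:
jog_arm(increments=[0, 0, 0, 14.7, 52.5, 0, 45, 0, 0, 0, 14.7, 52.5, 0, 45, 0, 0, 0, 14.7, 52.5, 0, 45, 0, 0, 0, 14.7, 52.5, 0, 45, 0, 0, 0, 14.7, 52.5, 0, 45, 0, 0, 0, 14.7, 52.5, 0, 45, 0, 0, 0, 14.7, 52.5, 0, 45, 0, 0, 0, 0, 0, 0, 45, 0, 0, 0, 0, 0, 0, 45])

```text
t: 30.72
ee_pos: [460.2, 334.5, 226.9]
orientation: [-0.086, 3.14, -0.002]
ft_force: [0.7, -0.1, -0.6]
width: 39.8
grasp_force: 0.0
```

```bash
python3 - <<'E'
from h import *
o,M=pose()
im=get_image("wrist"); W=cloud(im,o)
m=(W[...,2]>86)&(W[...,2]<103)&(W[...,0]>400)&(W[...,0]<520)&(W[...,1]>300)&(W[...,1]<365)
print(m.sum(),cv2.minAreaRect(W[m][:,:2].astype(np.float32)),np.percentile(W[m][:,2],[5,50,95]))
E
```

```text
t 30.73 tcp [460.2 334.5 226.9] yhead 93.13 zax [ 0.001 -0.001 -1.   ] x_z,y_z [-0.0005 -0.001 ] w 39.8 gf 0.0 F [ 0.7 -0.1 -0.6] M [0.01 0.   0.04]
956 ((457.98736572265625, 333.96441650390625), (80.62010955810547, 10.007672309875488), 3.2505648136138916) [ 93.79391404 100.75249131 102.02087732]
```

Emit:
jog_arm(increments=[0, 0, 0, 0, 0, 50, 45, 0, 0, 0, 0, 0, 40, 45, 0, 0, 0, 0, 0, 35, 45, 0, 0, 0, 0, 0, 24, 45, 0, 0, 0, 0, 0, 0, 45, 0, 0, 0, 0, 0, 0, 45, 0, 0, 0, 0, 0, 0, 0, 0, 0, 0, 0, 0, 0, 0, 0, 0, 0, 0, 0, 0, 0, 0, 0, 0, 0, 0, 0, 0])

```text
t: 32.02
ee_pos: [460.9, 335.2, 78.9]
orientation: [-0.089, 3.138, 0.0]
ft_force: [0.2, -0.4, 2.9]
width: 10.0
grasp_force: 30.0
```

Emit:
jog_arm(increments=[0, 0, 0, 0, 0, -15, 0, 0, 0, 0, 0, 0, -40, 0, 0, 0, 0, 0, 0, -45, 0, 0, 0, 0, 0, 0, -45, 0, 0, 0, 0, 0, 0, 0, 0])

```text
t: 32.65
ee_pos: [462.4, 336.4, 228.1]
orientation: [-0.088, 3.132, 0.007]
ft_force: [0.7, -0.0, 0.1]
width: 9.6
grasp_force: 30.0
```

Emit:
jog_arm(increments=[0, 0, 0, 5.35, -46.2, 0, 0, 0, 0, 0, 5.35, -46.2, 0, 0, 0, 0, 0, 5.35, -46.2, 0, 0, 0, 0, 0, 5.35, -46.2, 0, 0, 0, 0, 0, 5.35, -46.2, 0, 0, 0, 0, 0, 5.35, -46.2, 0, 0, 0, 0, 0, 5.35, -46.2, 0, 0, 0, 0, 0, 5.35, -46.2, 0, 0, 0, 0, 8.2, 0, 0, 0, 0, 0, 0, 0, 0, 0, 20, 0, 0, 0, 0, 0, 0, 0, 0, 0, 0, 0, 0, 0, 0, 0])

```text
t: 34.15
ee_pos: [438.5, -36.3, 203.5]
orientation: [0.136, 3.138, -0.0]
ft_force: [-0.2, 0.8, -0.6]
width: 9.8
grasp_force: 30.0
```

```bash
python3 - <<'E'
from h import *
o,M=pose(); im=get_image("wrist"); W=cloud(im,o); np.save("w11.npy",W); cv2.imwrite("pics/w11.png",im["pixels"])
u=np.array([.0863,.9963]); n=np.array([.9963,-.0863]); c=np.array([435.5,-37.0])
s=(W[...,:2]-c)@u; l=(W[...,:2]-c)@n; z=W[...,2]
g=(z>69)&(z<80)&(abs(s)<25)&(abs(l)<60); print("groove posts",g.sum())
for sg in(-1,1):
    k=g&(l*sg>20)
    if k.sum()>5: print(sg,k.sum(),"lat",np.percentile(l[k],[1,50,99]).round(1),"along hist",np.histogram(s[k],np.arange(-14,16,2))[0])
p=(z>115)&(z<205)&(abs(s)<25)&(abs(l)<60); P=np.c_[s[p],l[p],z[p]]; print("panel",p.sum(),np.percentile(P,[1,50,99],axis=0).round(1))
for z0 in range(115,205,15):
    q=P[(P[:,2]>=z0)&(P[:,2]<z0+15)]
    if len(q)>5: print(z0,len(q),np.percentile(q,[3,50,97],axis=0).round(1).tolist())
E
```

```text
t 34.15 tcp [438.5 -36.3 203.5] yhead 85.05 zax [ 0.001 -0.    -1.   ] x_z,y_z [-0.0009  0.    ] w 9.8 gf 30.0 F [-0.2  0.8 -0.6] M [0.04 0.02 0.04]
groove posts 370
-1 239 lat [-46.3 -40.3 -34.2] along hist [29 32 44 11  0  0  0  0  0  0  0 14 46 32]
1 131 lat [33.5 38.9 45.7] along hist [30 29  0  0  0  0  0  0  0  0  0  0 29 30]
panel 217 [[-10.2 -40.4 134.9]
 [ -0.  -40.1 179.6]
 [ 10.1  -8.6 204.8]]
130 20 [[-1.4, -40.4, 134.3], [0.2, -40.1, 138.3], [1.8, -40.0, 144.6]]
145 32 [[-1.8, -40.3, 145.6], [-0.1, -40.1, 152.7], [1.7, -39.9, 158.7]]
160 41 [[-1.8, -40.3, 160.4], [-0.1, -40.1, 167.9], [1.7, -39.8, 173.9]]
175 53 [[-1.6, -40.3, 175.6], [0.5, -40.0, 182.8], [2.1, -39.7, 189.6]]
190 71 [[-10.2, -40.3, 191.1], [-0.0, -40.0, 199.6], [10.2, -8.6, 204.8]]
```

View pics/w11.png

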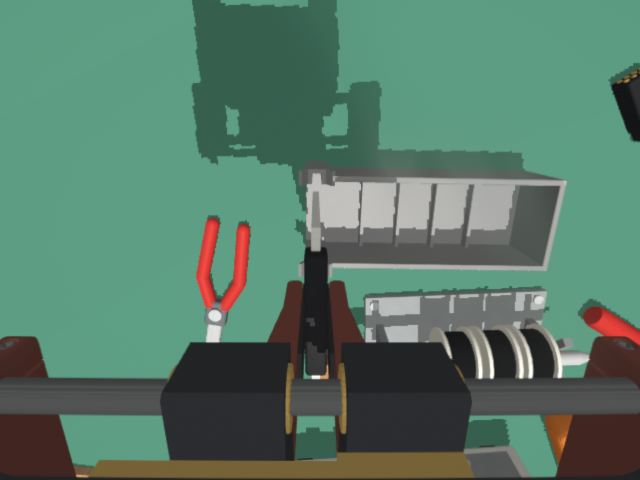

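The panel hangs upright above the grooves (px 316, 175–265). It is within 0.7 mm sideways and about 0.3 mm along. I'll lower it in.

Emit:
jog_arm(increments=[0, 0, 0, 0.5, 0.2, 25, 0, 0, 0, 0, 0, 0, 20, 0, 0, 0, 0, 0, 0, 10, 0, 0, 0, 0, 0, 0, 8, 0, 0, 0, 0, 0, 0, 8, 0, 0, 0, 0, 0, 0, 8, 0, 0, 0, 0, 0, 0, 0, 0])

```text
t: 35.08
ee_pos: [437.9, -36.2, 124.0]
orientation: [0.136, 3.138, 0.0]
ft_force: [-0.8, -0.4, -0.5]
width: 9.8
grasp_force: 30.0
```

Emit:
jog_arm(increments=[0, 0, 0, 0, 0, 10, 0, 0, 0, 0, 0, 0, 10, 0, 0, 0, 0, 0, 0, 10, 0, 0, 0, 0, 0, 0, 8, 0, 0, 0, 0, 0, 0, 5, 0, 0, 0, 0, 0, 0, 0, 0, 0, 0, 0, 0, 0, 0, 0])

```text
t: 35.95
ee_pos: [438.5, -36.2, 81.6]
orientation: [0.136, 3.137, -0.0]
ft_force: [0.3, 0.3, -0.7]
width: 9.4
grasp_force: 30.0
```

Emit:
jog_arm(increments=[0, 0, 0, 0, 0, 3, 0, 0, 0, 0, 0, 0, 0, 0])

```text
t: 36.2
ee_pos: [438.3, -36.2, 78.4]
orientation: [0.136, 3.137, -0.0]
ft_force: [-0.4, -0.1, -0.6]
width: 10.3
grasp_force: 30.0
```

Emit:
jog_arm(increments=[0, 0, 0, 0, 0, 2, 0, 0, 0, 0, 0, 0, 0, 0])

```text
t: 36.45
ee_pos: [438.6, -36.2, 76.8]
orientation: [0.136, 3.137, -0.0]
ft_force: [-1.7, 0.5, 5.3]
width: 9.8
grasp_force: 30.0
```

Emit:
jog_arm(increments=[0, 0, 0, 0, 0, 0.5, 0, 0, 0, 0, 0, 0, 0, 20, 0, 0, 0, 0, 0, 0, 45, 0, 0, 0, 0, 0, 0, 45, 0, 0, 0, 0, 0, -10, 45, 0, 0, 0, 0, 0, -40, 45, 0, 0, 0, 0, 0, -60, 45, 0, 0, 0, 0, 0, -60, 45, 0, 0, 0, 0, 0, -30, 45, 0, 0, 0, 0, 0, 0, 45])

```text
t: 37.7
ee_pos: [439.4, -36.3, 278.8]
orientation: [0.136, 3.131, -0.001]
ft_force: [-0.5, 0.0, -0.0]
width: 39.4
grasp_force: 0.0
```

```bash
python3 - <<'E'
from h import *
o,M=pose(); im=get_image("wrist"); W=cloud(im,o)
m=(W[...,2]>84)&(W[...,2]<105)&(abs(W[...,0]-435)<60)&(abs(W[...,1]+37)<25)
print("rail",m.sum(),cv2.minAreaRect(W[m][:,:2].astype(np.float32)),np.percentile(W[m][:,2],[5,50,95]).round(1))
b=get_image("scene"); cv2.imwrite("pics/f.png",cv2.resize(b["pixels"][170:390,200:460],None,fx=2.5,fy=2.5))
E
sed -i 's/pose()$/pose()/' seat.py; python3 seat.py f2.png
```

```text
t 37.7 tcp [439.4 -36.3 278.8] yhead 85.02 zax [ 0.008 -0.001 -1.   ] x_z,y_z [-0.0076 -0.0001] w 39.4 gf 0.0 F [-0.5  0.  -0. ] M [ 0.05  0.02 -0.02]
rail 696 ((435.67706298828125, -36.892215728759766), (8.980112075805664, 80.90489959716797), 85.13570404052734) [ 91.6  98.8 100.1]
t 37.8 tcp [437.5 -36.1 275.7] yhead 85.02 zax [ 0.001 -0.    -1.   ] x_z,y_z [-0.0014  0.    ] w 39.4 gf 0.0 F [-0.9 -0.8 -1.1] M [0.01 0.   0.  ]
side -80 70 lat [-12.6  11.2] top 73.5
side 86 156 lat [-12.6  12.6] top 72.6
side tip [117.8]
scene -80 168 lat [-9.8 11. ] top 73.0
scene 86 157 lat [-13.3  11.3] top 72.1
scene tip [118.3]
```

View pics/f.png

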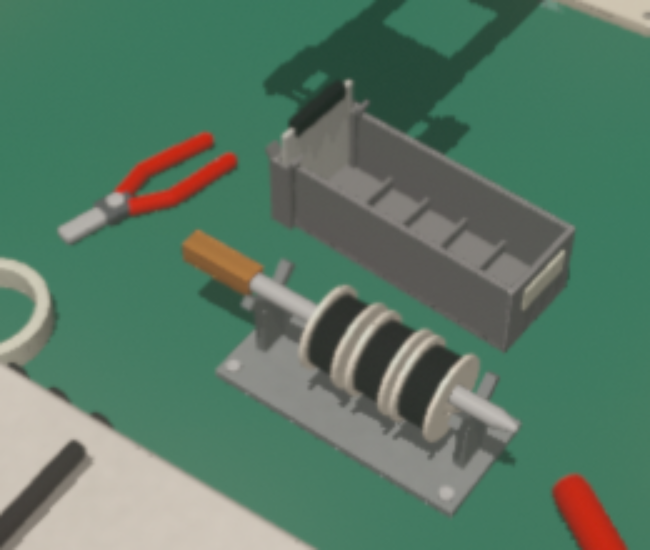

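The panel is home: its rail at crop px (318, 108) reads (435.7, -36.9) with its top at 98.8 mm, the same as at the start. The spindle and its three spools are seated at crop px (190–515, 240–430), and the arm is clear. Handing in.

```bash
python3 -c "
from workcell import job
print(job.close_job())"
```

```text
the job is handed in; nothing more can be done
None
```

The job is handed in at about 38 s of the 176 s allowed: the spindle and its three spools (bay 1 was empty) lie in the dispenser's V rests with the handle outside, and the end panel is fully home in the cassette; no verdict came back.

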